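Touch the marked cup foot through the guide bridge with a spring probe

TASK

Take the spring probe out of the tool rack, put its rod down through the guide eye of the bridge that lies over the straight-sided cup with the dark spot, and hold the probe upright with its tip gently on that spot in the middle of the cup's foot, pressed so that the sprung rod is pushed in about half of its travel. Finish while still gripping it and pressing it there: do not let go. Leave the other two tools in the rack and the cups where they are.

Things in the scene. Friction and masses are not known exactly. Their poses are not given: they have to be found in the camera images.
- probe: spring probe, upright in any one of the rack's holes, the only tool with a metal handle: round aluminium handle of 22 mm diameter from 6 to 70 mm above the origin, steel flange 30 mm across and 6 mm thick, below it a round-ended steel rod of 8 mm diameter reaching 90 mm below the origin. Origin: centre of the flange's underside, which rests on the rack's top. z up the handle. 0.14 kg
- plunger (a joint): how far the probe's rod is pushed up into its handle: 0 fully out (as at the start), 0.024 m fully in. The spring resists with about 1 N at 0, 5 N at 0.012 and 9.5 N at 0.024 m (350 N/m); the probe's own weight pushes it in by 1 to 3 mm only
- probe_tip (a point): lowest point of the probe's rod, moves with the rod: 90 mm below the probe's origin when the rod is fully out, 78 mm when half in
- bridge: guide bridge, fixed: plywood board 140 x 330 mm, 18 mm thick, with a steel post 150 mm either side of its centre carrying a level aluminium bar 30 mm wide, 324 mm long, 10 mm thick, underside 118 mm and top 128 mm above the bench. Origin: centre of the board's underside, at bench height; y along the bar, z up. Place and yaw vary; it can stand on either side of the rack
- eye0 (a point): centre, at the bar's top face (128 mm above the bench), of the round guide eye at y = -90 mm of the bridge; a vertical through hole of 14 mm diameter with a 2 mm chamfer
- eye1 (a point): the same for the guide eye at the middle of the bar
- eye2 (a point): the same for the guide eye at y = +90 mm of the bridge
- marked_cup: the straight-sided light terracotta cup to check, loose, foot up on the bridge's board, centred within about 3 mm under one of the three eyes: 68 mm across at the rim below, 54 mm at the foot on top, 60 mm tall, so its foot is 78 mm above the bench, 40 mm under the bar. The only one with a dark spot on its foot. Origin: centre of its underside
- mark (a point): centre of the dark spot, 14 mm in diameter, in the middle of the marked cup's flat foot, 60 mm above the cup's origin
- narrow_cup: bystander: light terracotta cup, curving in to a 34 mm foot, foot up on the board under another eye, 62 mm across, 66 mm tall, no spot. Origin: centre of its underside
- low_bowl: bystander: light terracotta bowl, curving in to a 44 mm foot, foot up on the board under another eye, 84 mm across, 52 mm tall, no spot. Origin: centre of its underside
- rack: wooden tool rack, fixed to the bench: a level shelf 70 x 240 mm and 15 mm thick, its top 105 mm above the bench, on two end boards, with three through holes of 12 mm diameter in a row at y = -80, 0 and +80 mm. Origin: below the shelf's centre, at bench height; y runs along the row. Place and yaw vary
- loop_tool: bystander in another hole of the rack: wooden-handled trimming tool with a dark wire loop at the top, handle 20 mm thick, reaching 62 mm above the rack. Origin: underside of its brass collar
- paddle: bystander in another hole of the rack: wooden-handled modelling tool with a flat wooden blade at the top, reaching 62 mm above the rack. Origin: underside of its brass collar
There are look-alikes about, which are no part of the job. Several things have the shape of the probe; the one meant has the colours described above. What is shaped like the marked_cup but green is not meant.

How it is judged:
By the outcome, as a careful person would: the job done as asked, in the order asked, and still so for the second after the job is handed in, while the arm keeps its last pose, push and grip.
It also fails if it takes over 48 s, if anything falls off the work surface, if the arm or the gripper's body presses on something with over 40 N, if the wrist force passes 120 N, or if a joint passes its speed limit or range.

ROBOT

A 6-joint arm with a two-finger parallel gripper is mounted at the origin on the work surface. World frame = base frame: x ahead of the robot, y to its left, z up, the work surface at z = 0. Lengths are in mm, angles in rad, forces in N, time in s.
With the tool pointing down it reaches from about 350 to 975 mm from the base axis. Payload 7.1 kg.
Tool frame: the origin (TCP) lies on the front face of the gripper's body, between the roots of the fingers; the fingertips stand 80 mm ahead of it and the grasp point (between the pads) lies 61 mm ahead of it (env.tips_ahead is the distance from the TCP to the fingertips, in mm); z points along the fingers, y is the line along which they close (so a half turn about z gives the same grasp; the last joint's range is limited). The gripper opens to 88 mm and grips with 3 to 60 N. Pads are 20 mm wide; open, the fingers measure 115 mm over their backs; the gripper's body (75 mm by 178 mm) begins 61 mm behind the grasp point.
Start: joints at [-1.242, 0.423, 1.63, -0, 1.089, -0.019], TCP at [213.036, -587.555, 302.675] pointing down, gripper open.
Joint ranges: [-3, 3], [-0.9, 2.11], [0.09, 2.58], [-1.31, 4.45], [0.11, 2.69], [-2.54, 2.54]. Speed limits (rad/s): [2.39, 2.39, 3.01, 3.14, 3.14, 3.14].

INTERFACE

Orientations are given as a unit quaternion [x, y, z, w].
In Python, from station import env, set_gripper, viewer, workorder gives the robot as it stands. Calls block until the motion is done:
- env.reach(position, orientation): joint-space move of the TCP to a pose.
- env.move_l(position, rot=None, rate=150, f_stop=None): straight line of the TCP; rot=None keeps the orientation; rate is the mean speed in mm/s. With f_stop (N) it stops when the force on the tool has changed by that much, and returns True; else False.
- env.move_joints(angles): joint-space move.
- set_gripper(opening): finger opening in mm; the grip force is fixed at half the most; returns when the fingers have stopped.
- env.hold(seconds).
- env.ik(position, orientation): joint angles nearest the present ones, or None.
- env.read_state(): the state.
- viewer.camera(name): name is "scene" or "top" or "wrist"; returns the picture (480x640x3 uint8, blue, green, red); there is no depth.
- viewer.camera_params(name): a dict with "fx", "fy", "cx", "cy" (pixels), "pose" (4x4, takes a point from camera to world coordinates); the wrist camera has in their place "tool_from_camera" (4x4, takes a point from camera to tool coordinates, whose origin is the TCP and whose axes are the flange's). Camera axes: x right, y up, looking along -z (the intrinsics and any distortion apply to the point x, -y, -z); pixel columns grow to the right and rows downward; lengths in mm; the calibration is good to about 2 mm. A picture is of the moment at which its call begins: read the wrist's pose just before it. camera_params takes no time and is no camera call.
A pose or a line that the arm cannot do raises env.IKError and nothing moves.
- workorder.sign_off(): hands the job in; it is judged then, once.
The state is a dict: "time_s": time; "qpos": joint angles; "dq": joint speeds; "tau": joint torques, N m; "tool_pos": TCP position; "orientation": TCP orientation; "force": force on the tool from outside, world axes, zero at the start; "wrist_torque": the same for the moment, N m; "width": finger opening in mm; "grip_force": force on a finger pad.
Only numpy, scipy, OpenCV 4.12 (cv2) and the standard library are available. Lean on these libraries where they do the work, as an engineer would, in place of code of your own. Each camera call takes 0.05 s, during which the arm holds its last target. There are 200 camera calls.

## Working session

There is one attempt and no reset: what is moved stays moved. The work goes in short steps, each a Python script; the robot and the scene stay as the last script left them, time stands still between calls to the robot, and variables do not carry over. Pictures are saved under pics/ and viewed, at most 10 in all, crops included, and the job is handed in when it is done.

```bash
mkdir -p pics; ls; python3 - <<'E'
from station import env,viewer
import cv2
for n in("scene","top"):
    cv2.imwrite(f"pics/{n}0.png",viewer.camera(n)); p=viewer.camera_params(n); print(n,p)
print(viewer.camera_params("wrist")); print(env.read_state())
E
```

```text
pics
scene {'fx': 491.0772495753226, 'fy': 491.0772495753226, 'cx': 313.19314817204537, 'cy': 242.78136957913964, 'pose': array([[-1.27392841e-01, -5.95941968e-01,  7.92858269e-01,
         1.11845751e+03],
       [ 9.91793942e-01, -8.52121123e-02,  9.53083009e-02,
         1.23334056e+02],
       [ 1.07629115e-02,  7.98493624e-01,  6.01907047e-01,
         5.91356333e+02],
       [ 0.00000000e+00,  0.00000000e+00,  0.00000000e+00,
         1.00000000e+00]])}
top {'fx': 462.76249468133, 'fy': 462.76249468133, 'cx': 323.0054312574819, 'cy': 233.13338194655017, 'pose': array([[ 2.17706271e-02,  9.83617329e-01, -1.78949686e-01,
         3.27222802e+02],
       [-9.99729999e-01,  1.99641964e-02, -1.18894843e-02,
         3.14863686e+01],
       [-8.12211612e-03,  1.79160211e-01,  9.83786384e-01,
         9.17362643e+02],
       [ 0.00000000e+00,  0.00000000e+00,  0.00000000e+00,
         1.00000000e+00]])}
{'fx': 349.4408249567846, 'fy': 349.4408249567846, 'cx': 320.88152043070215, 'cy': 240.68491141078607, 'tool_from_camera': array([[-1.10610993e-03,  9.52147456e-01,  3.05637036e-01,
  
[... 270 characters left out ...]
00e+00]])}
{'time_s': 0.1, 'qpos': array([-1.24200802e+00,  4.23779684e-01,  1.63059246e+00,  1.62138625e-05,
        1.08860310e+00, -1.90006053e-02]), 'dq': array([-0.00050512, -0.00189469, -0.00200344,  0.00024396, -0.00109352,
        0.00070255]), 'tau': array([ 5.71170604e-04, -5.45613670e+01, -2.74322838e+01,  6.45296322e-02,
        1.87847199e-02, -4.75936235e-05]), 'tool_pos': array([ 212.91488644, -587.20568889,  301.9781216 ]), 'orientation': array([ 9.84918837e-01,  1.73015625e-01, -9.95555503e-05, -6.84125674e-04]), 'force': array([0.39484607, 0.06166587, 0.11057238]), 'wrist_torque': array([-0.02913333, -0.02771608, -0.01394003]), 'grip_force': 0.0, 'width': 87.82490878641215}
```

View pics/top0.png

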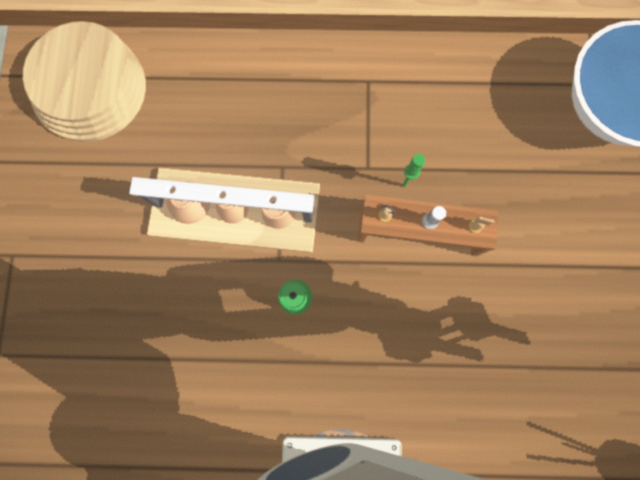

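View pics/scene0.png

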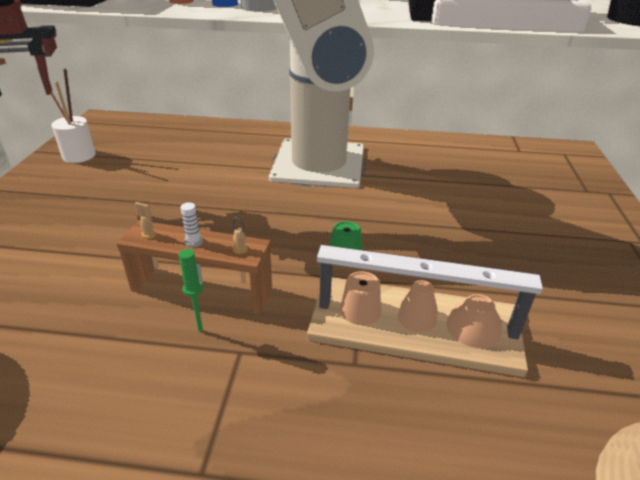

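The top view shows the bridge eyes at (173,190), (223,195) and (273,200), and the rack tools at (385,214), (433,217) and (478,225). Probe candidates are the metal handle in the rack's middle hole (scene 190,222) and a green one standing at scene (192,285); the metal one fits. Cup candidates are the straight-sided spotted one (scene 363,283), the narrow one (423,300), the bowl (478,315) and a green cup (347,232). The spotted terracotta cup fits. I'll confirm both in one enlarged crop.

```bash
cat > h.py <<'E'
import numpy as np, cv2
from station import env,set_gripper,viewer,workorder
from scipy.spatial.transform import Rotation as R
def ray(par,pose,u,v,z):
    d=pose[:3,:3]@np.array([(u-par['cx'])/par['fx'],-(v-par['cy'])/par['fy'],-1.])
    o=pose[:3,3]; return o+d*(z-o[2])/d[2]
def fix(n,u,v,z):
    p=viewer.camera_params(n); return ray(p,p['pose'],u,v,z)
def wpose(s):
    T=np.eye(4);T[:3,:3]=R.from_quat(s['orientation']).as_matrix();T[:3,3]=s['tool_pos']
    return T@viewer.camera_params('wrist')['tool_from_camera']
def wfix(s,u,v,z): return ray(viewer.camera_params('wrist'),wpose(s),u,v,z)
def proj(par,pose,P):
    c=pose[:3,:3].T@(np.array(P)-pose[:3,3]); return par['cx']+par['fx']*c[0]/-c[2],par['cy']-par['fy']*c[1]/-c[2]
def down(yaw):  # tool z down, tool y axis (closing) horizontal at angle yaw
    y=np.array([np.cos(yaw),np.sin(yaw),0]);z=np.array([0,0,-1.]);x=np.cross(y,z)
    return R.from_matrix(np.c_[x,y,z]).as_quat()
E
python3 - <<'E'
from h import *
a=cv2.imread('pics/top0.png')[150:260,120:320]; b=cv2.imread('pics/top0.png')[150:260,340:520]; c=cv2.imread('pics/scene0.png')[190:380,100:300]; d=cv2.imread('pics/scene0.png')[190:380,290:550]
r=lambda i,w,h:cv2.resize(i,(w,h),interpolation=cv2.INTER_CUBIC)
cv2.imwrite('pics/crop1.png',np.vstack([np.hstack([r(a,400,220),r(b,360,220)]),np.hstack([r(c,347,330),r(d,413,330)])]))
for q in [(173,190),(223,195),(273,200)]: print('eye top',fix('top',*q,128).round(1))
for q in [(365,257),(425,265.5),(488,274)]: print('eye scene',fix('scene',*q,128).round(1))
print('spot',fix('scene',363,283,78).round(1))
print('probe top',fix('top',439,212,175).round(1),'flange scene',fix('scene',194,241,111).round(1),'top scene',fix('scene',189,207,175).round(1))
for q in [(385,212),(478,226)]: print('others top',fix('top',*q,120).round(1))
for q in [(362,197),(497,211),(361,237),(496,248)]: print('rack corners',fix('top',*q,105).round(1))
print('green probe top',fix('top',418,157,160).round(1), 'scene base',fix('scene',200,330,0).round(1))
print('green cup',fix('top',294,296,60).round(1))
E
```

```text
eye top [542.9 308.  128. ]
eye top [535.6 218.8 128. ]
eye top [528.2 130.2 128. ]
eye scene [532.4 132.1 128. ]
eye scene [540.1 221.2 128. ]
eye scene [546.9 311.3 128. ]
spot [535.2 132.8  78. ]
probe top [ 501.4 -149.1  175. ] flange scene [ 508.4 -145.2  111. ] top scene [ 505.8 -145.1  175. ]
others top [512.4 -67.4 120. ]
others top [ 490.5 -230.   120. ]
rack corners [542.8 -27.8 105. ]
rack corners [ 521.7 -270.   105. ]
rack corners [469.4 -26.5 105. ]
rack corners [ 454.5 -265.2  105. ]
green probe top [ 600.7 -119.1  160. ] scene base [ 597.3 -121.4    0. ]
green cup [364.6  92.6  60. ]
```

View pics/crop1.png

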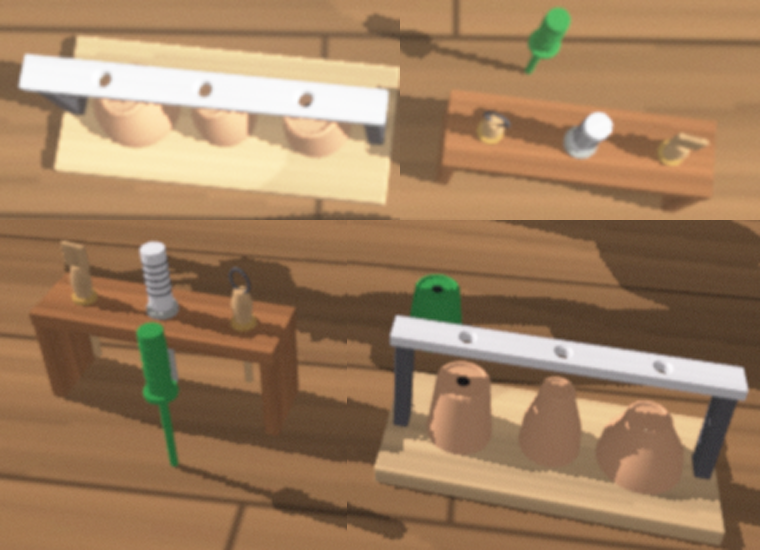

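Confirmed: the aluminium ringed handle is in the middle hole, and the spotted straight cup is under the eye nearest the rack. The two cameras agree on the probe at about (504,-147) and on the eye at about (530,131). Next I'll go above the probe and take one look from close by.

```bash
python3 - <<'E'
from h import *
q=down(-0.131)
env.reach([504,-147,320],q); set_gripper(60)
s=env.read_state(); im=viewer.camera('wrist'); cv2.imwrite('pics/w1.png',im)
print(s['time_s'],s['tool_pos'],s['qpos'].round(2))
par=viewer.camera_params('wrist')
for P in [(504,-147,175),(504,-147,111)]: print(proj(par,wpose(s),P))
E
```

```text
2.6333 [ 503.98282487 -146.98827695  319.98472149] [-0.31  0.26  1.83  0.    1.05 -0.18]
(np.float64(319.63649834200083), np.float64(254.7036641686454))
(np.float64(319.90043647247046), np.float64(229.2369300380805))
```

View pics/w1.png

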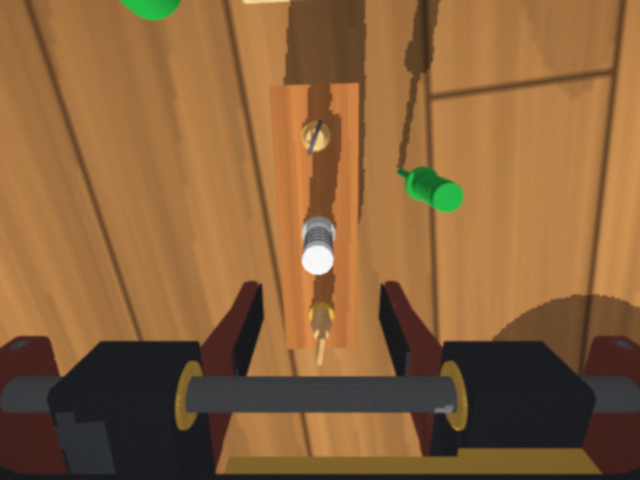

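The wrist view shows the probe's handle top at (318,260), 5 px from the prediction, so I'll correct by a few mm, grasp and lift. The green look-alike at (440,190) is clear of the fingers.

```bash
python3 - <<'E'
from h import *
s=env.read_state(); p=wfix(s,318,260,175); print('probe',p.round(1))
x,y=p[:2]
env.move_l([x,y,320],rate=100)
env.move_l([x,y,206],rate=120)
set_gripper(15); s=env.read_state(); print(s['width'],s['grip_force'],s['force'].round(2))
env.move_l([x,y,330],rate=100)
s=env.read_state(); print(s['width'],s['grip_force'],s['force'].round(2))
# above the eye: tip at 128+17 -> TCP=145+191
ex,ey=530,131.5
env.move_l([ex,ey,345],down(-0.082),rate=200)
env.hold(.3); s=env.read_state(); im=viewer.camera('wrist'); cv2.imwrite('pics/w2.png',im)
print(s['time_s'],s['tool_pos'],s['force'].round(2),s['width'])
par=viewer.camera_params('wrist')
u,v=proj(par,wpose(s),(ex,ey,128)); print('eye pred',u,v, 'tip pred',proj(par,wpose(s),(ex,ey,s['tool_pos'][2]-191)))
c=im[130:330,220:420]; cv2.imwrite('pics/w2c.png',cv2.resize(c,(600,600),interpolation=cv2.INTER_CUBIC))
E
```

```text
probe [ 502.4 -150.8  175. ]
21.715086973577485 29.99985247850418 [-1.33  0.16  2.11]
21.881666922692922 29.998924434185028 [-0.5   0.69 -1.76]
7.975 [530.02220714 131.06605178 345.03220586] [-0.05 -0.05 -1.96] 21.022304755869886
eye pred 319.9112391781156 226.20653432331142 tip pred (np.float64(319.82499240748353), np.float64(234.71195000621827))
```

View pics/w2c.png

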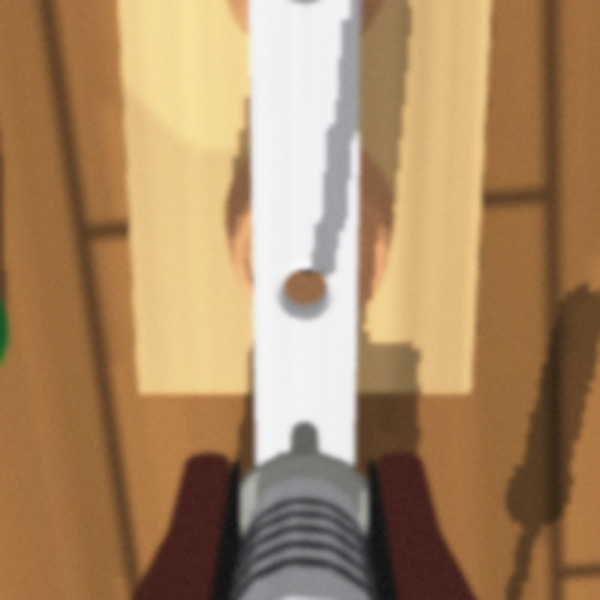

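The eye is at (321,227), within 1 px of the prediction, but the rod tip is at (321,271) where (320,235) was expected. The probe has swung about the pads, probably because the rod brushed the loop tool on the way across. I'll check the rack and the probe's tilt.

```bash
python3 - <<'E'
from h import *
a=viewer.camera('scene'); b=viewer.camera('top'); cv2.imwrite('pics/s2.png',a); cv2.imwrite('pics/t2.png',b)
r=lambda i,w,h:cv2.resize(i,(w,h),interpolation=cv2.INTER_CUBIC)
w=cv2.imread('pics/w2.png')
cv2.imwrite('pics/c2.png',np.vstack([np.hstack([r(a[140:340,90:290],400,300),r(a[100:300,270:470],400,300)]),np.hstack([r(w[180:480,170:470],400,300),r(b[130:280,340:540],400,300)])]))
par=viewer.camera_params('wrist');T=par['tool_from_camera']
for d in (0,15,30,45,60):
    t=np.radians(d); g=np.array([0,0,61.]); ax=np.array([-np.sin(t),0,np.cos(t)])
    print(d,[tuple(np.round(proj(par,T,g+ax*l),0)) for l in (-30,40,130)])
E
```

```text
0 [(np.float64(319.0), np.float64(358.0)), (np.float64(319.0), np.float64(281.0)), (np.float64(320.0), np.float64(235.0))]
15 [(np.float64(319.0), np.float64(339.0)), (np.float64(320.0), np.float64(299.0)), (np.float64(320.0), np.float64(275.0))]
30 [(np.float64(319.0), np.float64(318.0)), (np.float64(320.0), np.float64(317.0)), (np.float64(320.0), np.float64(317.0))]
45 [(np.float64(319.0), np.float64(297.0)), (np.float64(320.0), np.float64(336.0)), (np.float64(320.0), np.float64(360.0))]
60 [(np.float64(319.0), np.float64(279.0)), (np.float64(319.0), np.float64(355.0)), (np.float64(320.0), np.float64(407.0))]
```

View pics/c2.png

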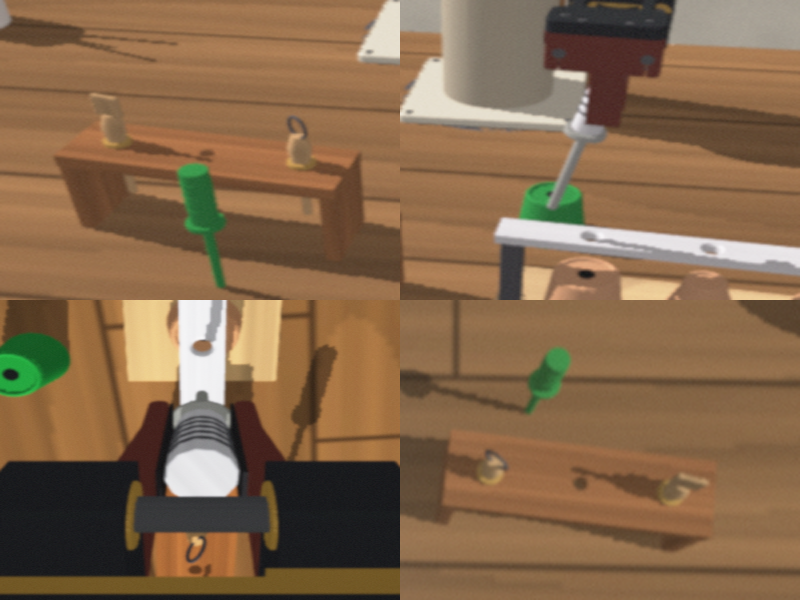

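The wooden tools are still in the rack and the rest of the scene is undisturbed. The probe is tilted about 13° in the pads, with the tip toward tool -x. I'll tilt the tool about the closing axis to stand the probe upright, keep the tip above the eye, and measure again.

```bash
cat >> h.py <<'E'
def place(tip_world,th,tip_tool,yaw=-0.082,rate=80,**k):
    Rm=R.from_quat(down(yaw))*R.from_euler('y',th,degrees=True)
    return env.move_l(list(np.array(tip_world)-Rm.apply(tip_tool)),Rm.as_quat(),rate=rate,**k)
E
python3 - <<'E'
from h import *
s=env.read_state(); s['tool_pos']
e=wfix(s,321.3,227.3,128); print('eye',e.round(1))
th=13.; t=np.radians(th); tt=np.array([-3,0,61.])+130*np.array([-np.sin(t),0,np.cos(t)])
place([530,131,150],th,tt); env.hold(.3)
s=env.read_state(); w=viewer.camera('wrist'); a=viewer.camera('scene'); b=viewer.camera('top')
for n,i in zip('wab',(w,a,b)): cv2.imwrite(f'pics/{n}3.png',i)
print(s['time_s'],s['tool_pos'].round(2),s['qpos'].round(2),tt)
pw=viewer.camera_params('wrist');ps=viewer.camera_params('scene');pt=viewer.camera_params('top')
for P in [(530,131,128),(530,131,150),(530,131,240),(530,131,310)]: print(P,np.round(proj(pw,wpose(s),P),1),np.round(proj(ps,ps['pose'],P),1),np.round(proj(pt,pt['pose'],P),1))
r=lambda i:cv2.resize(i,(400,600),interpolation=cv2.INTER_CUBIC)
cv2.imwrite('pics/c3.png',np.hstack([r(w[160:340,260:380]),r(a[120:285,305:415])]))
E
```

```text
eye [531.1 130.7 128. ]
8.8 [529.21 120.97 340.3 ] [0.11 0.24 1.81 0.26 1.06 0.07] [-32.24363706   0.         187.66810842]
(530, 131, 128) [319.9 269.4] [364.4 255.9] [272.6 199. ]
(530, 131, 150) [319.8 273.7] [365.4 244.4] [271.1 195.8]
(530, 131, 240) [319.3 301.5] [370.3 192.4] [264.1 180.5]
(530, 131, 310) [318.6 349. ] [374.7 145.9] [257.3 165.6]
```

View pics/c3.png

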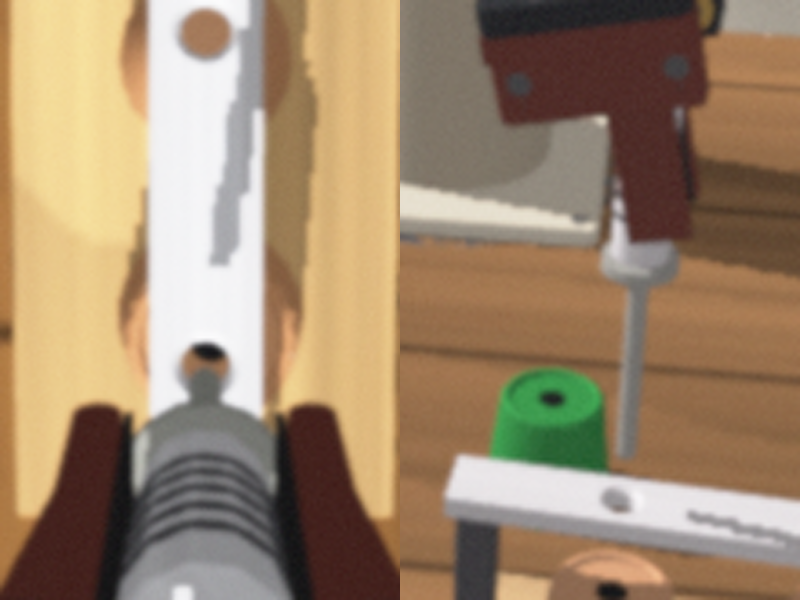

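In the scene crop the tip is at (367,246), directly over the eye at (367,257). The wrist crop agrees to about 1 mm, with the eye at (321.5,271) and the tip where predicted. The rod's slope in the scene shows about 1.5° of overcorrection, so I'll use 11.5°. Then I'll lower it through the eye while watching the force.

```bash
python3 - <<'E'
from h import *
tt=np.array([-32.24,0,187.67]); th=11.5
sp=fix('scene',361.1,280.7,78); print('spot',sp.round(1))
x,y=530,130.6
place([x,y,150],th,tt,rate=40); env.hold(.3); f0=env.read_state()['force']
for z in (125,105,85):
    hit=place([x,y,z],th,tt,rate=40,f_stop=5); env.hold(.2); s=env.read_state(); print(z,hit,(s['force']-f0).round(2),s['tool_pos'].round(1),round(s['time_s'],1))
    if hit: break
for n in ('scene','wrist'): cv2.imwrite(f'pics/{n}4.png',viewer.camera(n))
E
python3 - <<'E'
import sys; sys.path.insert(0,'.')
from h import *
a=cv2.imread('pics/scene4.png');w=cv2.imread('pics/wrist4.png')
r=lambda i:cv2.resize(i,(400,600),interpolation=cv2.INTER_CUBIC)
cv2.imwrite('pics/c4.png',np.hstack([r(w[160:340,260:380]),r(a[165:315,310:410])]))
E
```

```text
spot [530.1 129.6  78. ]
125 False [ 0.18 -0.1  -0.13] [529.7 124.8 315.6] 10.5
105 False [ 0.15  0.42 -0.36] [529.7 124.8 295.6] 11.3
85 False [-0.18  0.41 -0.44] [529.7 124.8 275.6] 12.2
```

View pics/c4.png

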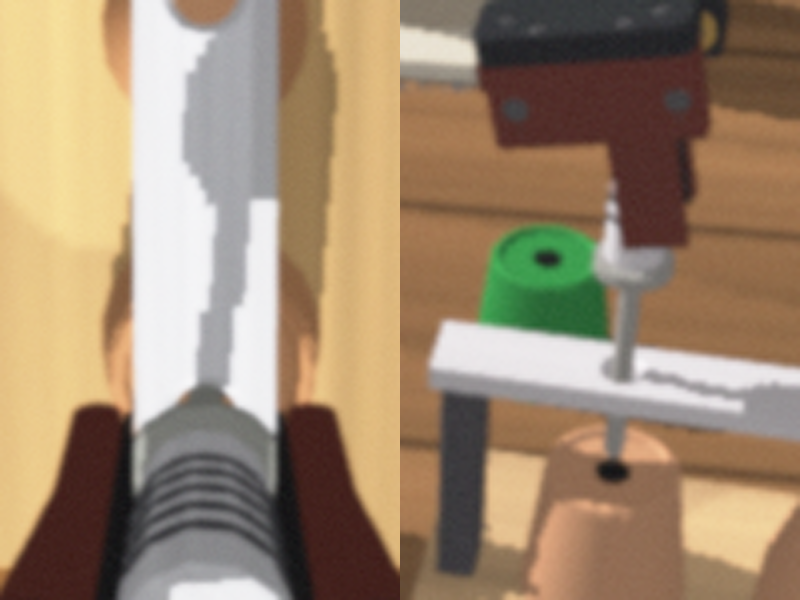

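The rod is through the eye with no contact. Its tip at scene crop (614,458) hangs just over the dark spot at (612,470), and the rod's slope of 0.092 matches the vertical's 0.09. Next I'll press in steps, watching the force.

```bash
python3 - <<'E'
from h import *
tt=np.array([-32.24,0,187.67]); th=11.5
x,y=530,130.4
env.hold(.3); f0=env.read_state()['force']
for z in np.arange(83,58,-1.5):
    place([x,y,z],th,tt,rate=15); env.hold(.25); s=env.read_state(); d=s['force']-f0
    print(z,d.round(2),s['width'].round(2),round(s['time_s'],1))
    if d[2]>5.0: break
E
```

```text
Traceback (most recent call last):
AttributeError: 'float' object has no attribute 'round'
```

```bash
python3 - <<'E'
from h import *
tt=np.array([-32.24,0,187.67]); th=11.5
x,y=530,130.4
env.hold(.3); f0=env.read_state()['force']; print(f0.round(2))
for z in np.arange(82,58,-1.5):
    place([x,y,z],th,tt,rate=15); env.hold(.2); s=env.read_state(); d=s['force']-f0
    print(z,d.round(2),round(float(s['width']),2),round(s['time_s'],1))
    if d[2]>4.8: break
for n in ('scene','wrist'): cv2.imwrite(f'pics/{n}5.png',viewer.camera(n))
a=cv2.imread('pics/scene5.png');w=cv2.imread('pics/wrist5.png')
r=lambda i:cv2.resize(i,(400,600),interpolation=cv2.INTER_CUBIC)
cv2.imwrite('pics/c5.png',np.hstack([r(w[160:340,260:380]),r(a[165:315,310:410])]))
E
```

```text
[-0.17 -0.06 -2.35]
82.0 [1.26 0.6  0.19] 21.56 13.9
80.5 [ 0.45 -0.54  0.48] 21.51 14.3
79.0 [-0.2   0.72  1.09] 21.51 14.8
77.5 [0.21 0.74 2.07] 21.32 15.2
76.0 [ 0.93 -0.77  2.84] 21.67 15.7
74.5 [ 0.35 -0.03  2.88] 21.63 16.1
73.0 [ 1.57 -0.75  3.39] 21.76 16.6
71.5 [1.66 0.79 4.04] 21.82 17.0
70.0 [0.36 0.25 4.54] 21.44 17.5
68.5 [ 1.45 -0.84  5.49] 21.53 17.9
```

View pics/c5.png

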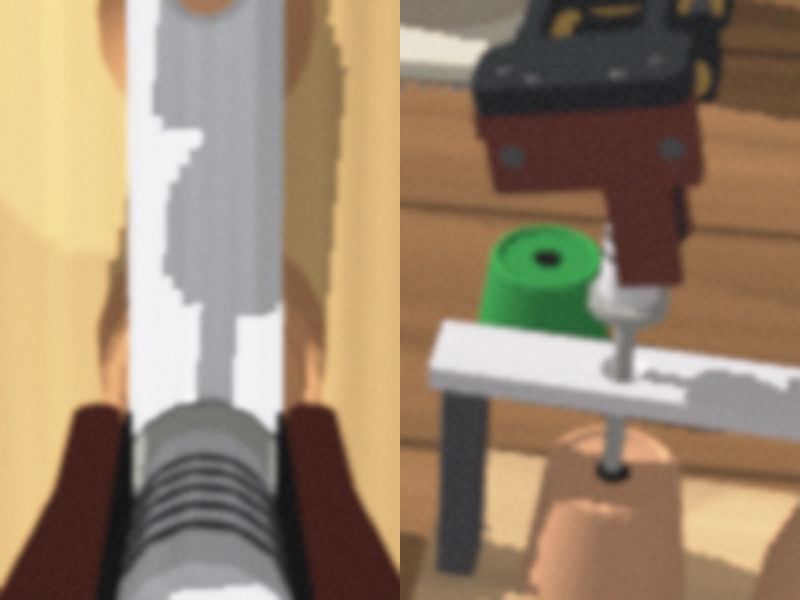

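The tip is on the spot at scene crop (612,472) with the rod upright through the eye. Contact was at commanded z≈80, so at 68.5 the plunger is in about 11.5–12 mm. The 5.5 N reading (noise about 0.3 N) fits the spring rate. I'm handing it in.

```bash
python3 - <<'E'
from h import *
env.hold(.3); s=env.read_state(); print(s['force'].round(2),s['grip_force'],s['time_s'])
print(workorder.sign_off())
E
```

```text
[ 0.13 -0.86  2.12] 29.996832311153412 18.325
the job is handed in; nothing more can be done
None
```

I handed the job in at 18.3 s with the probe gripped and upright through the guide eye, its tip on the dark spot and the rod pushed in about half (roughly 11–12 mm, estimated from the force and the pictures); on the way across the rod apparently brushed the loop tool and tilted about 12° in the grip, which I corrected by tilting the gripper, and pictures after that showed the other two tools still in the rack.

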